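# Return the used stir bars through the spring flap

### The arm

A 6-joint arm with a two-finger parallel gripper is mounted at the origin on the work surface. World frame = base frame: x ahead of the robot, y to its left, z up, the work surface at z = 0. Lengths are in mm, angles in rad, forces in N, time in s.
With the tool pointing down it reaches from about 325 to 875 mm from the base axis. Payload 4.4 kg.
Tool frame: the origin (TCP) lies on the centre line of the jaws, within the pads' length; the fingertips stand ahead of it and the grasp point (between the pads) lies 6 mm ahead of it (ctrl.tcp_to_tips is the z of the fingertips in the tool frame, in mm); z points along the fingers, y is the direction in which the jaws open and shut (so a half turn about z gives the same grasp; the last joint's range is limited). The gripper opens to 85 mm and grips with 20 to 120 N. Pads are 22 mm wide; open, the fingers measure 114 mm over their backs; the gripper's body (76 mm by 85 mm) begins 54 mm behind the grasp point. The pads swing forward as they close: fully open they stand 13 mm farther back than shut.
Start: joints at [1.034, 0.207, 1.542, -0, 1.393, -0.15], TCP at [216.915, 532.518, 256.282] pointing down, gripper open.
Joint ranges: [-2.73, 2.73], [-0.86, 2.22], [0.23, 2.46], [-1.11, 4.25], [0.08, 2.63], [-2.82, 2.82]. Speed limits (rad/s): [2.79, 2.79, 3.14, 3.14, 3.14, 3.14].

### API

Orientations are given as a 3x3 rotation matrix whose columns are the frame's x, y, z axes.
In Python, from plant import ctrl, sensors, optics gives the robot as it stands. Calls block until the motion is done:
- ctrl.move_ptp(position, orientation): joint-space move of the TCP to a pose.
- ctrl.move_l(position, rot=None, vel=150, threshold=None): straight line of the TCP; rot=None keeps the orientation; vel is the mean speed in mm/s. With threshold (N) it stops when the force on the tool has changed by that much, and returns True; else False.
- ctrl.set_joints(angles): joint-space move.
- ctrl.gripper_to(opening, force=None): finger opening in mm; force is the grip in N (None keeps the last); returns when the fingers have stopped.
- ctrl.hold(seconds).
- ctrl.solve_ik(position, orientation): joint angles nearest the present ones, or None.
- sensors.read_state(): the state.
- optics.grab_frame(name): name is "scene" or "top" or "wrist"; returns (picture, depth): 480x640x3 uint8, red, green, blue; 480x640 float32, mm along the optical axis (not along the pixel's ray), 0 where there is no reading.
- optics.camera_params(name): a dict with "mtx" (3x3 intrinsics, pixels), "R" (3x3) and "t" (3): a world point X has camera coordinates R X + t; the wrist camera has in their place "T_tool_cam" (4x4, takes a point from camera to tool coordinates, whose origin is the TCP and whose axes are the flange's). Camera axes: x right, y down, z forward; pixel columns grow to the right and rows downward; lengths in mm; the calibration is good to about 2 mm. A picture is of the moment at which its call begins: read the wrist's pose just before it. camera_params takes no time and is no camera call.
A pose or a line that the arm cannot do raises ctrl.MotionError and nothing moves.
- ctrl.finish_job(): hands the job in, once; it reports no verdict.
The state is a dict: "t": time; "q": joint angles; "qvel": joint speeds; "tau": joint torques, N m; "eef_pos": TCP position; "eef_rot": TCP orientation; "force": force on the tool from outside, world axes, zero at the start; "wrist_torque": the same for the moment, N m; "grip_width": finger opening in mm.
Only numpy, scipy, OpenCV 4.12 (cv2) and the standard library are available. Lean on these libraries where they do the work, as an engineer would, in place of code of your own. Each camera call takes 0.05 s, during which the arm holds its last target.

### The job

Pick up the green-handled scoop that holds the two white stir bars, push the spring flap on top of the green return box open with the scoop's front edge, and tip both bars into the box while the scoop keeps the flap open. Then take the scoop out so that the flap closes, and set the empty scoop down upright on the bench. Leave the red-handled scoop where it is.

Things in the scene. Friction and masses are not known exactly. Their poses are not given: they have to be found in the camera images.
- green_scoop_grip (a point): Middle of the scoop's green handle, 70 mm above its underside. The handle is an upright fin, 44 mm long (x), 14 mm thick (y), 46 to 93 mm high, on a bridge across a steel trough: pinch it across y from above. Trough 122 mm long (x), 70 mm wide, walls 30 mm, about 160 g in all; its open front is towards -x; z up.
- green_scoop_lip (a point): Middle of the underside of the green scoop's front edge, 66 mm in -x and 63 mm below the grip point. The last 25 mm of the floor rise to it as a 14 degree ramp, so it is 7 mm above the underside of the scoop.
- bar_a_mid (a point): Centre of a white stir bar, a slippery plastic rod with round ends, 40 mm long (its x), 10 mm thick, 12 g, loose on the floor of the green scoop. It stays in the level scoop and slides out over the front ramp once the scoop is tipped nose-down well over 25 degrees (40 is ample).
- bar_b_mid (a point): Centre of the other white stir bar, the same as the first.
- return_box: Green box fixed to the bench, 150 (x) by 136 (y) by 160 mm high, 4 mm floor; origin at the centre of its underside, z up. Opening in its top 112 (x, -57 to +55 mm) by 106 mm (y), closed by the flap. The flap is hinged on the +x side: the scoop comes in over that side, front towards the box's -x (about towards the robot), and pours that way.
- flap (a joint): Spring flap angle, rad: 0 shut and level with the box top, up to 1.25 as its free edge swings down into the box. Dark steel plate 110 (x) by 102 mm (y), brass hinge along the box's y at x = +56, z = 160 mm of the box. The spring shuts it: about 1 N on its middle starts it, 2 to 3 N there hold it 0.7 rad open.
- red_scoop_grip (a point): Middle of the red handle of a second scoop of the same shape, holding two amber stoppers: not to be used. The point is 70 mm above its underside.

How it is judged (in metres and radians):
On the way:
1. both bars are inside the box while the scoop is pressing the flap open (by 0.25 rad or more) (value of joint flap above 0.25 rad and contact force between green_scoop and flap above 0.1 N and z of bar_a_mid in the frame of return_box between 0 and 0.08 m and x of bar_a_mid in the frame of return_box between -0.075 and 0.075 m and y of bar_a_mid in the frame of return_box between -0.068 and 0.068 m and z of bar_b_mid in the frame of return_box between 0 and 0.08 m and x of bar_b_mid in the frame of return_box between -0.075 and 0.075 m and y of bar_b_mid in the frame of return_box between -0.068 and 0.068 m), for 0.1 s.
At the end, for the whole second after the job is handed in: Both stir bars lie inside the return box (below 80 mm of its height), the flap is shut (under 0.1 rad), and the green scoop stands upright (within 0.15 rad) and still on the bench, its grip point 60 to 80 mm above it (value of joint flap below 0.1 rad and z of bar_a_mid in the frame of return_box between 0 and 0.08 m and x of bar_a_mid in the frame of return_box between -0.075 and 0.075 m and y of bar_a_mid in the frame of return_box between -0.068 and 0.068 m and z of bar_b_mid in the frame of return_box between 0 and 0.08 m and x of bar_b_mid in the frame of return_box between -0.075 and 0.075 m and y of bar_b_mid in the frame of return_box between -0.068 and 0.068 m and height (world z) of green_scoop_grip between 0.06 and 0.08 m and angle between green_scoop_grip's own z axis and vertical below 0.15 rad and linear speed of green_scoop below 0.02 m/s); the robot touches nothing.
It fails at once if the red-handled scoop is moved by more than 40 mm or tipped (distance of red_scoop_grip from where it was at the start of the episode above 0.04 m or angle between red_scoop_grip's own z axis and vertical above 0.35 rad).
It also fails if it takes over 67 s, if anything falls off the work surface, if the arm or the gripper's body presses on something with over 40 N, if the wrist force passes 120 N, or if a joint passes its speed limit or range.

## Working session

There is one attempt and no reset: what is moved stays moved. The work goes in short steps, each a Python script; the robot and the scene stay as the last script left them, time stands still between calls to the robot, and variables do not carry over. Pictures are saved under pics/ and viewed, and the job is handed in when it is done.

```bash
ls; mkdir -p pics; python3 - <<'E'
from plant import ctrl,sensors,optics
import cv2,numpy as np
for n in ["scene","top","wrist"]:
    im,d=optics.grab_frame(n); cv2.imwrite(f"pics/{n}0.png",im[:,:,::-1]); np.save(f"pics/{n}0.npy",d)
    print(n,optics.camera_params(n))
s=sensors.read_state();print(s['t'],s['eef_pos'],s['eef_rot'],s['force'],ctrl.tcp_to_tips)
E
```

```text
pics
scene {'mtx': array([[501.11867407,   0.        , 318.26340265],
       [  0.        , 501.11867407, 240.20128044],
       [  0.        ,   0.        ,   1.        ]]), 'R': array([[ 0.60867418,  0.79341645, -0.0024653 ],
       [ 0.42031547, -0.32507978, -0.847147  ],
       [-0.67294179,  0.5146003 , -0.53135288]]), 't': array([-357.31214372, -115.83707625, 1158.23659891])}
top {'mtx': array([[540.08684337,   0.        , 319.91629522],
       [  0.        , 540.08684337, 238.27448154],
       [  0.        ,   0.        ,   1.        ]]), 'R': array([[-0.01642485, -0.99954264,  0.02539178],
       [-0.98238936,  0.01140532, -0.1864968 ],
       [ 0.1861219 , -0.0280078 , -0.98212739]]), 't': array([ 47.36405092, 574.06880164, 792.1557272 ])}
wrist {'mtx': array([[378.29913434,   0.        , 320.21823152],
       [  0.        , 378.29913434, 236.77721825],
       [  0.        ,   0.        ,   1.        ]]), 'T_tool_cam': array([[ 8.57134564e-04, -9.46568663e-01, -3.22501211e-01,
         8.32930478e+01],
       [ 9.99999426e-01,  1.01873276e-03, -3.32297786e-04,
         1.15883572e-01],
       [ 6.43085221e-04, -3.22500741e-01,  9.46568993e-01,
        -1.17666881e+02],
       [ 0.00000000e+00,  0.00000000e+00,  0.00000000e+00,
         1.00000000e+00]])}
0.15 [216.64070483 532.03559055 255.38122209] [[-9.26122379e-01  3.77222161e-01 -8.83022913e-04]
 [ 3.77223121e-01  9.26121126e-01 -1.54197881e-03]
 [ 2.36117594e-04 -1.76115775e-03 -9.99998421e-01]] [-0.1977183   0.77978513 -0.51834836] 25.0
```

View pics/scene0.png

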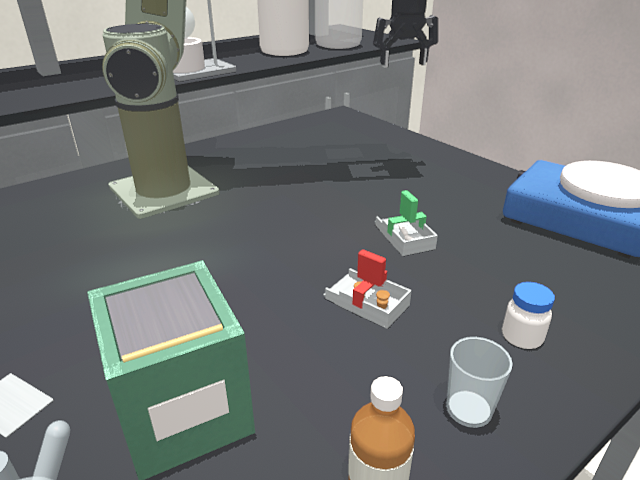

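View pics/top0.png

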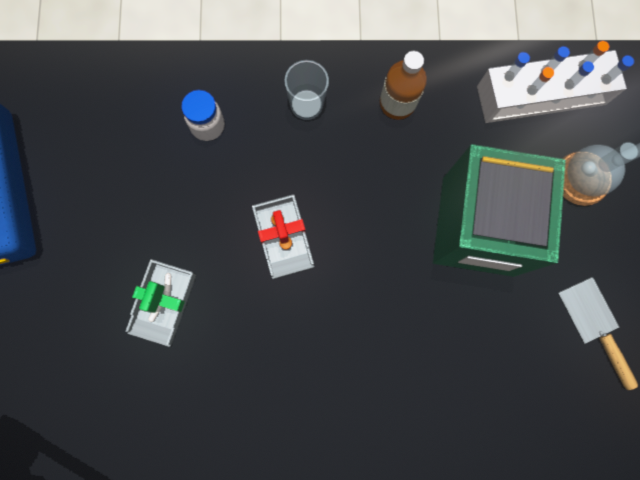

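View pics/wrist0.png

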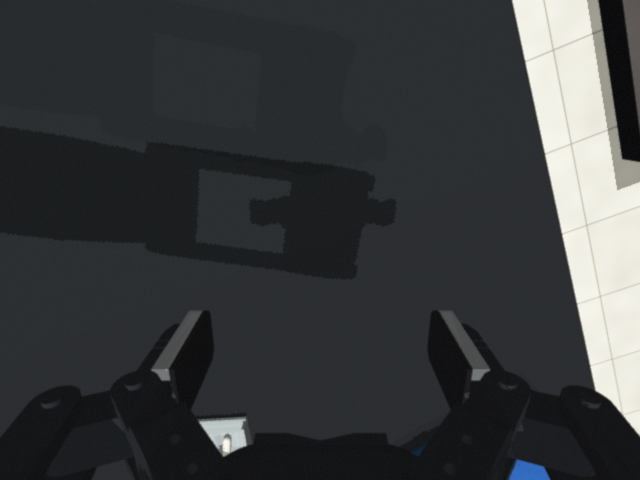

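```bash
cat > h.py <<'E'
import numpy as np,cv2
from plant import ctrl,sensors,optics
def cloud(n,d):
    c=optics.camera_params(n);K=c['mtx'];v,u=np.mgrid[:480,:640]
    p=np.stack([(u-K[0,2])/K[0,0]*d,(v-K[1,2])/K[1,1]*d,d],-1)
    return (p-c['t'])@c['R']
def proj(n,X):
    c=optics.camera_params(n);p=c['mtx']@(c['R']@np.asarray(X,float)+c['t']);return p[:2]/p[2]
E
python3 - <<'E'
from h import *
im=cv2.imread('pics/top0.png');d=np.load('pics/top0.npy');P=cloud('top',d)
a=cv2.resize(im[250:355,115:210],None,fx=6,fy=6,interpolation=2);cv2.imwrite('pics/cs.png',a[:600])
a=cv2.resize(im[135:285,430:580],None,fx=4,fy=4,interpolation=2);cv2.imwrite('pics/cb.png',a)
hsv=cv2.cvtColor(im,cv2.COLOR_BGR2HSV)
g=cv2.inRange(hsv,(45,120,40),(85,255,255))>0
m=g.copy();m[:,300:]=0
z=P[...,2]
for lo,hi in((20,45),(45,60),(60,86),(86,100)):
    q=P[m&(z>lo)&(z<hi)];print(lo,hi,len(q),q.mean(0) if len(q) else '',)
q=P[m&(z>86)&(z<100)]
print(cv2.minAreaRect(q[:,:2].astype(np.float32)))
# scoop whole footprint
m2=np.zeros_like(g);m2[250:355,115:210]=1
q=P[m2&(z>22)&(z<38)];print(cv2.minAreaRect(q[:,:2].astype(np.float32)),len(q))
m3=np.zeros_like(g);m3[135:285,430:580]=1
q=P[m3&(z>150)&(z<172)];print('box',cv2.minAreaRect(q[:,:2].astype(np.float32)),len(q),np.median(q[:,2]))
r=(cv2.inRange(hsv,(0,150,60),(6,255,255))>0)&(z>86)&(z<100);r[:,350:]=0
print('red',P[r].mean(0))
E
```

```text
20 45 109 [481.00471106 277.81596414  39.74925309]
45 60 314 [484.33334208 288.07968034  47.91280852]
60 86 138 [483.29654503 285.9032106   73.54627574]
86 100 298 [485.23548916 291.30707461  92.47647103]
((485.6919250488281, 292.2637023925781), (15.00922679901123, 41.90801239013672), 71.98592376708984)
((482.3293151855469, 292.97662353515625), (72.13858032226562, 116.18719482421875), 72.66305541992188) 456
box ((602.8594360351562, -227.61544799804688), (138.31288146972656, 152.26145935058594), 79.96814727783203) 10074 159.9722210740148
red [588.10791002 100.09775897  92.51562998]
```

```bash
python3 - <<'E'
import cv2,numpy as np
a=cv2.imread('pics/cs.png');b=cv2.imread('pics/cb.png')
b=cv2.resize(b,(0,0),fx=.37,fy=.37)
print(a.shape,b.shape)
c=np.zeros((600,800,3),np.uint8);c[:a.shape[0],:a.shape[1]]=a;c[:b.shape[0],575:575+b.shape[1]]=b
cv2.imwrite('pics/c1.png',c)
E
```

```text
(600, 570, 3) (222, 222, 3)
```

View pics/c1.png

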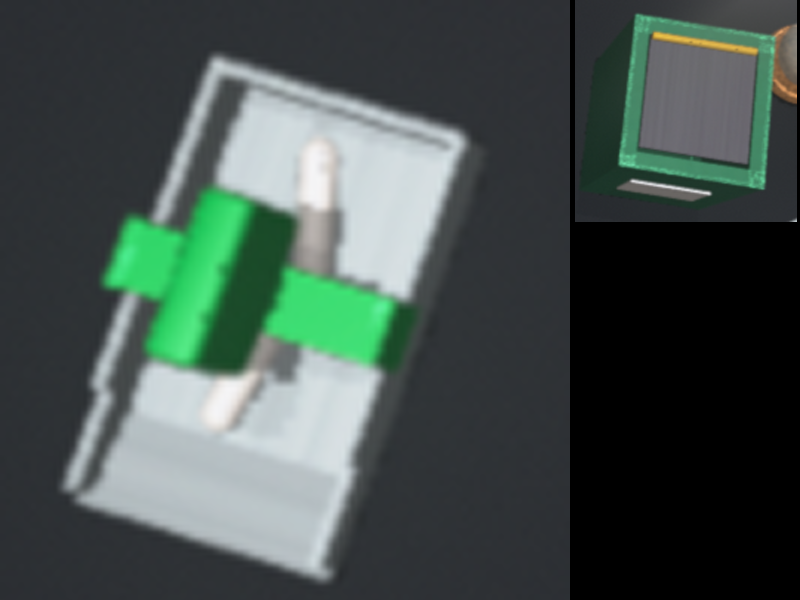

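View pics/cb.png

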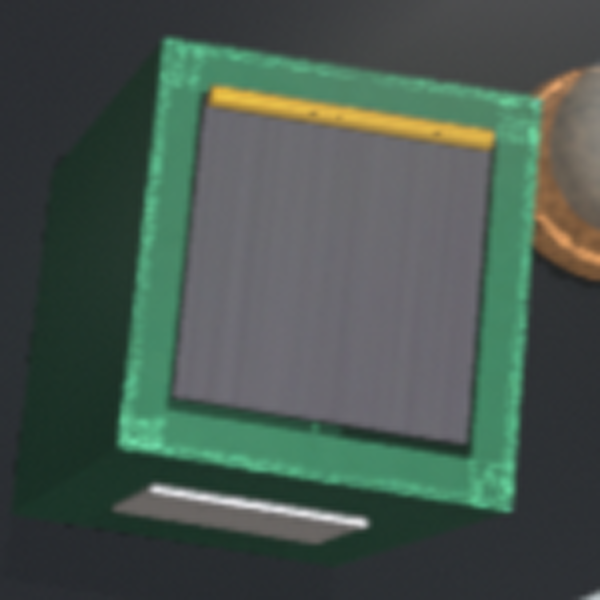

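```bash
cat >> h.py <<'E'
GRIP=np.array([486.,292.3]); YAW=np.radians(-17.6)
BOX=np.array([602.9,-227.6]); BYAW=np.radians(-10.0)
GH=73.  # pad height above scoop underside at grasp
def Rs(yaw,th):  # scoop orientation, th nose-down
    c,s=np.cos(yaw),np.sin(yaw);Rz=np.array([[c,-s,0],[s,c,0],[0,0,1]])
    c,s=np.cos(th),np.sin(th)
    return Rz@np.array([[c,0,-s],[0,1,0],[s,0,c]])
def tool(G,yaw,th): # TCP pose for grip point (70 above underside) G
    R=Rs(yaw,th); return np.asarray(G,float)+R@np.array([0,0,GH-70+6.]), R@np.diag([-1.,1,-1])
def box2w(p):
    return np.append(BOX,0)+Rs(BYAW,0)@np.asarray(p,float)
HX,HZ=27.,-78.
def pour(thdeg):
    th=np.radians(thdeg);c,s=np.cos(th),np.sin(th)
    g=np.array([56-(HX*c-HZ*s),0,160-(HX*s+HZ*c)])
    return tool(box2w(g),BYAW,th)
def ik(p): return ctrl.solve_ik(*p)
E
python3 - <<'E'
from h import *
np.set_printoptions(precision=2,suppress=True)
for n,p in [('grasp',tool([*GRIP,70],YAW,0)),('lift',tool([*GRIP,300],YAW,np.radians(-8))),('place',tool([430,50,72],np.radians(-5),0))]+[(t,pour(t)) for t in (-8,0,20,40,55)]:
    print(n,p[0],ik(p))
# box fit check
im=cv2.imread('pics/top0.png')
for x,y in [(-75,-68),(-75,68),(75,-68),(75,68)]: 
    u=proj('top',box2w([x,y,160]));print((u-[430,135])*4)
E
```

```text
grasp [486.  292.3  79. ] [ 0.39  0.4   1.7  -0.    1.04 -0.87]
lift [487.19 291.92 308.91] [ 0.34  0.22  1.43  0.08  1.61 -0.92]
place [430.  50.  81.] [-0.08  0.15  2.03 -0.    0.97 -1.57]
-8 [ 643.64 -234.78  249.91] [-0.46  0.53  1.13 -0.04  1.62 -1.85]
0 [ 631.46 -232.64  247.  ] [-0.48  0.42  1.29 -0.    1.44 -1.88]
20 [ 603.76 -227.75  232.52] [-0.55  0.19  1.65  0.15  0.98 -2.01]
40 [ 582.61 -224.02  209.29] [-0.64  0.06  1.97  0.59  0.55 -2.46]
55 [ 572.61 -222.26  187.78] None
[507.62 509.24]
[114.74 445.87]
[539.22  96.33]
[160.75  35.64]
```

```bash
python3 - <<'E'
from h import *
import h
np.set_printoptions(precision=2,suppress=True)
for flip in (1,-1):
  for yd in (-10,-15,-20):
    for th in (0,30,40,44,48,52):
        t=np.radians(th);c,s=np.cos(t),np.sin(t)
        g=np.array([56-(HX*c-HZ*s),0,160-(HX*s+HZ*c)])
        # yaw about lip-ish: pivot at box x=0
        P,R=tool(box2w(g),np.radians(yd),t)
        R=R@np.diag([flip,flip,1.])
        print(flip,yd,th,ctrl.solve_ik(P,R))
E
```

```text
1 -10 0 [-0.48  0.42  1.29 -0.    1.44 -1.88]
1 -10 30 [-0.6   0.11  1.82  0.3   0.76 -2.17]
1 -10 40 [-0.64  0.06  1.97  0.59  0.55 -2.46]
1 -10 44 [-0.66  0.05  2.02  0.78  0.49 -2.65]
1 -10 48 None
1 -10 52 None
1 -15 0 [-0.48  0.42  1.29 -0.    1.44 -1.79]
1 -15 30 [-0.57  0.1   1.82  0.23  0.73 -2.01]
1 -15 40 [-0.61  0.05  1.98  0.48  0.49 -2.27]
1 -15 44 [-0.62  0.04  2.03  0.66  0.41 -2.46]
1 -15 48 [-0.64  0.04  2.08  0.94  0.35 -2.74]
1 -15 52 None
1 -20 0 [-0.48  0.42  1.29 -0.    1.44 -1.7 ]
1 -20 30 [-0.54  0.1   1.83  0.15  0.71 -1.86]
1 -20 40 [-0.57  0.05  1.98  0.33  0.45 -2.04]
1 -20 44 [-0.58  0.04  2.04  0.49  0.35 -2.2 ]
1 -20 48 [-0.59  0.04  2.09  0.77  0.26 -2.49]
1 -20 52 None
-1 -10 0 [-0.48  0.42  1.29 -0.    1.44  1.26]
-1 -10 30 [-0.6   0.11  1.82  0.3   0.76  0.98]
-1 -10 40 [-0.64  0.06  1.97  0.59  0.55  0.68]
-1 -10 44 [-0.66  0.05  2.02  0.78  0.49  0.49]
-1 -10 48 [-0.68  0.05  2.07  1.02  0.44  0.24]
-1 -10 52 [-0.7   0.07  2.12  1.3   0.43 -0.05]
-1 -15 0 [-0.48  0.42  1.29 -0.    1.44  1.35]
-1 -15 30 [-0.57  0.1   1.82  0.23  0.73  1.13]
-1 -15 40 [-0.61  0.05  1.98  0.48  0.49  0.87]
-1 -15 44 [-0.62  0.04  2.03  0.66  0.41  0.68]
-1 -15 48 [-0.64  0.04  2.08  0.94  0.35  0.4 ]
-1 -15 52 [-0.66  0.06  2.13  1.31  0.32  0.03]
-1 -20 0 [-0.48  0.42  1.29 -0.    1.44  1.44]
-1 -20 30 [-0.54  0.1   1.83  0.15  0.71  1.29]
-1 -20 40 [-0.57  0.05  1.98  0.33  0.45  1.1 ]
-1 -20 44 [-0.58  0.04  2.04  0.49  0.35  0.94]
-1 -20 48 [-0.59  0.04  2.09  0.77  0.26  0.65]
-1 -20 52 [-0.6   0.05  2.14  1.27  0.21  0.15]
```

```bash
sed -i 's/np.diag(\[-1.,1,-1\])/np.diag([1.,-1,-1])/' h.py; python3 - <<'E'
from h import *
np.set_printoptions(precision=2,suppress=True)
ctrl.gripper_to(60,60)
P,R=tool([*GRIP,150],YAW,0); ctrl.move_ptp(P,R)
im,d=optics.grab_frame('wrist');cv2.imwrite('pics/w1.png',im[:,:,::-1])
c=optics.camera_params('wrist');T=c['T_tool_cam'];s=sensors.read_state()
print(s['t'],s['eef_pos'],s['q'])
X=np.array([*GRIP,93.]); 
def pw(X):
    xt=s['eef_rot'].T@(X-s['eef_pos']);xc=T[:3,:3].T@(xt-T[:3,3]);u=c['mtx']@xc;return u[:2]/u[2]
for a,b in ((-22,-7),(-22,7),(22,-7),(22,7)): print(pw(X+Rs(YAW,0)@[a,b,0]))
E
```

```text
2.65 [485.88 292.73 159.2 ] [0.39 0.29 1.65 0.   1.2  2.27]
[333.55 309.08]
[308.02 309.04]
[334.67 232.76]
[307.28 232.72]
```

View pics/w1.png

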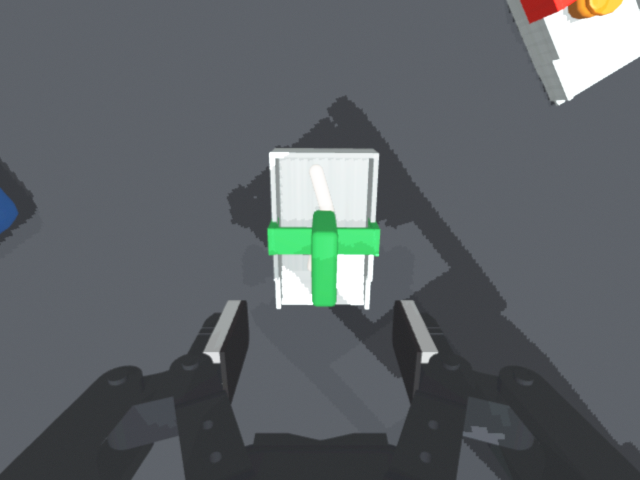

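```bash
python3 - <<'E'
from h import *
np.set_printoptions(precision=2,suppress=True)
P,R=tool([*GRIP,70],YAW,0)
print(ctrl.move_l(P,R,vel=100,threshold=12))
print(sensors.read_state()['eef_pos'])
ctrl.gripper_to(8,60)
s=sensors.read_state();print(s['t'],s['grip_width'],s['force'],s['eef_pos'])
P,R=tool([*GRIP,110],YAW,np.radians(-6));ctrl.move_l(P,R,vel=60)
s=sensors.read_state();print(s['t'],s['grip_width'],s['force'],s['eef_pos'])
for n in('wrist','scene'):
  im,d=optics.grab_frame(n);cv2.imwrite(f'pics/{n}2.png',im[:,:,::-1])
E
```

```text
False
[486.63 292.58  79.66]
4.075 13.121789534644751 [-0.85 -0.25  1.56] [486.13 292.24  79.32]
4.8917 13.62297321567382 [ 0.56  0.08 -2.02] [486.29 291.85 118.29]
```

View pics/wrist2.png

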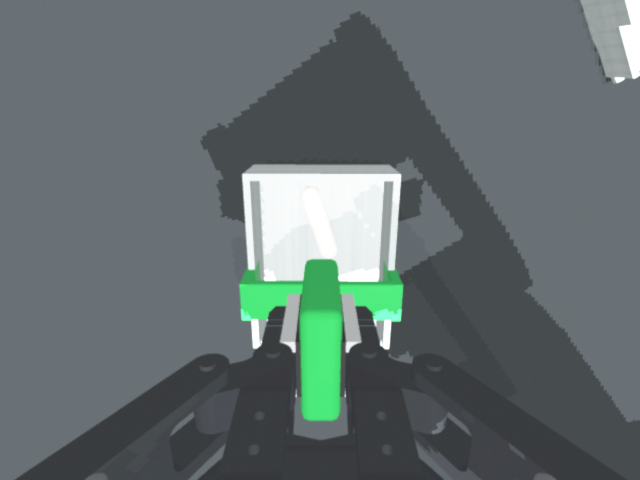

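View pics/scene2.png

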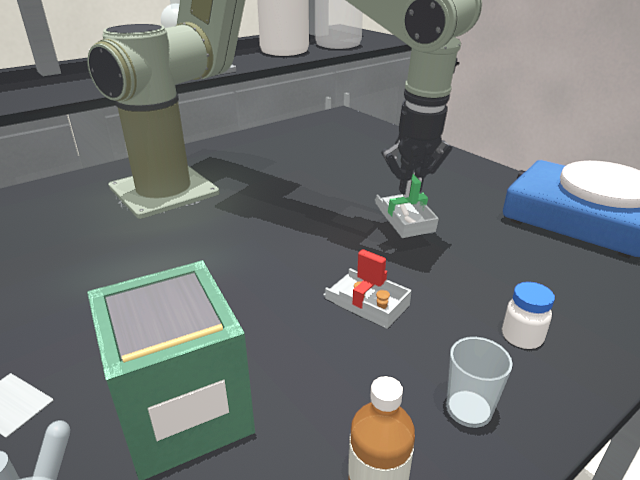

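```bash
python3 - <<'E'
from h import *
np.set_printoptions(precision=2,suppress=True)
P,R=tool([*GRIP,300],YAW,np.radians(-6));ctrl.move_l(P,R,vel=150)
g=box2w([30,0,300]);P,R=tool(g,BYAW,np.radians(-6));ctrl.move_l(P,R,vel=160)
P,R=tool(box2w([30,0,265]),BYAW,0);ctrl.move_l(P,R,vel=60)
ctrl.hold(.3)
s=sensors.read_state();print(s['t'],s['grip_width'],s['force'],s['eef_pos'],P)
for n in('wrist','scene','top'):
  im,d=optics.grab_frame(n);cv2.imwrite(f'pics/{n}3.png',im[:,:,::-1]);np.save(f'pics/{n}3.npy',d)
E
```

```text
11.0 13.355055694009042 [-0.45  0.18 -2.65] [ 632.73 -232.89  274.38] [ 632.44 -232.81  274.  ]
```

View pics/wrist3.png

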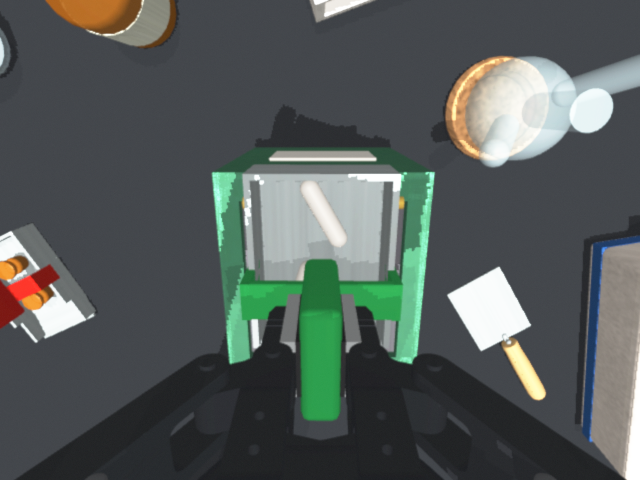

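View pics/scene3.png

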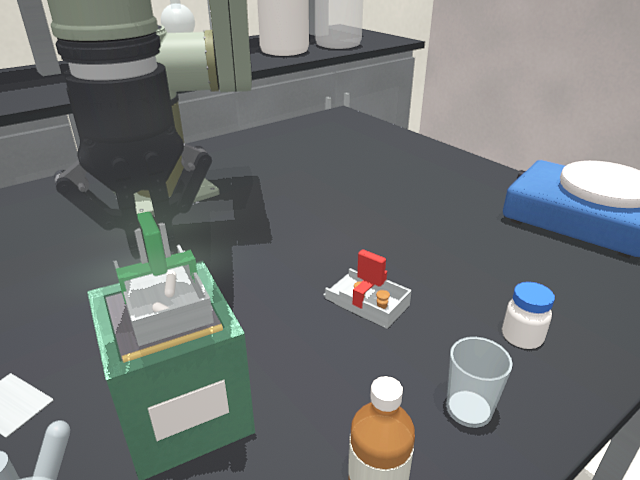

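View pics/top3.png

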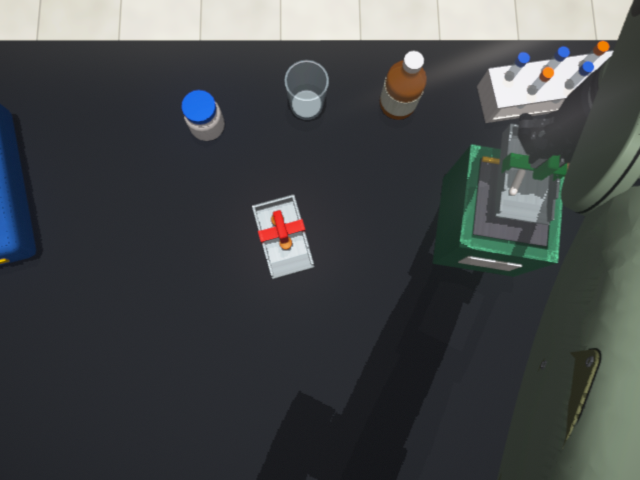

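```bash
python3 - <<'E'
from h import *
np.set_printoptions(precision=2,suppress=True)
for th,v in ((0,60),(8,30),(16,40)):
    st=ctrl.move_l(*pour(th),vel=v,threshold=15)
    s=sensors.read_state();print(th,st,s['t'],s['force'],s['wrist_torque'],s['eef_pos']-pour(th)[0])
    if st: break
for n in('wrist','scene'):
  im,d=optics.grab_frame(n);cv2.imwrite(f'pics/{n}4.png',im[:,:,::-1])
E
```

```text
0 False 11.75 [ 0.07  0.26 -1.37] [ 0.03  0.01 -0.  ] [-0.15  0.05 -0.5 ]
8 False 12.325 [-0.2   0.73 -1.12] [0.05 0.21 0.01] [ 0.2  -0.18  0.93]
16 False 12.7917 [-0.74 -0.78 -1.12] [0.13 0.32 0.03] [ 0.24 -0.13  0.34]
```

View pics/wrist4.png

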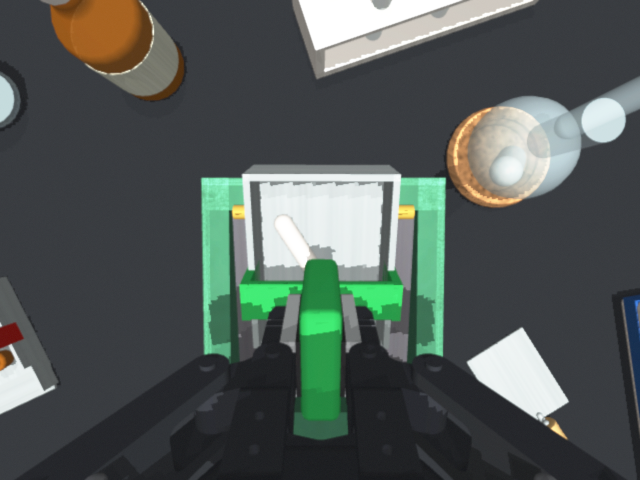

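View pics/scene4.png

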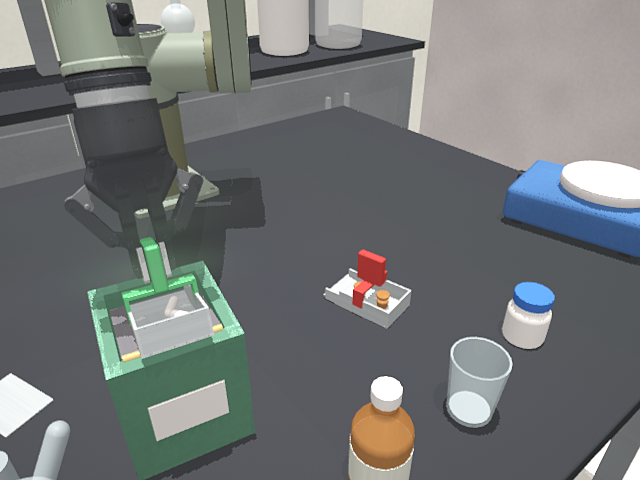

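```bash
python3 - <<'E'
from h import *
np.set_printoptions(precision=2,suppress=True)
for th,v in ((24,40),(38,60),(48,50)):
    st=ctrl.move_l(*pour(th),vel=v,threshold=25)
    s=sensors.read_state();print(th,st,s['t'],s['force'],s['wrist_torque'],s['eef_pos']-pour(th)[0])
    if st: break
ctrl.hold(.8)
s=sensors.read_state();print(s['t'],s['force'],s['wrist_torque'],s['grip_width'])
for n in('wrist','scene'):
  im,d=optics.grab_frame(n);cv2.imwrite(f'pics/{n}5.png',im[:,:,::-1])
E
```

```text
24 False 13.3583 [ 0.06  0.13 -0.88] [0.11 0.42 0.04] [ 0.24 -0.16  0.24]
38 False 13.875 [-1.19 -0.39 -0.96] [0.19 0.65 0.03] [ 0.68 -0.43  0.69]
48 False 14.525 [-0.82  0.1  -1.06] [0.24 0.81 0.09] [ 1.24 -0.62  1.29]
15.325 [-0.31 -0.5  -0.59] [ 0.02  0.54 -0.07] 13.12012795386646
```

View pics/wrist5.png

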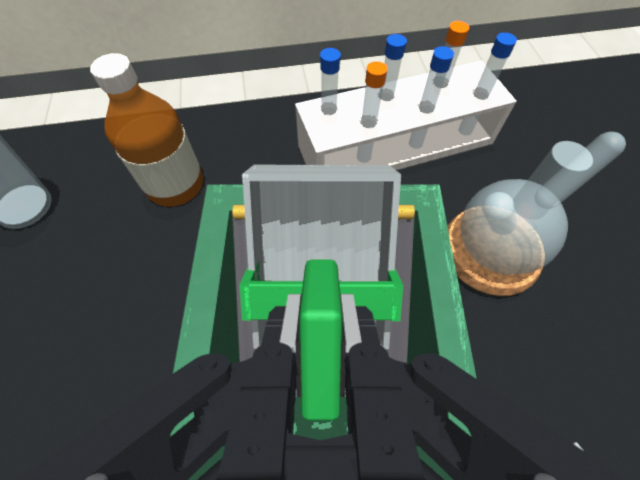

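View pics/scene5.png

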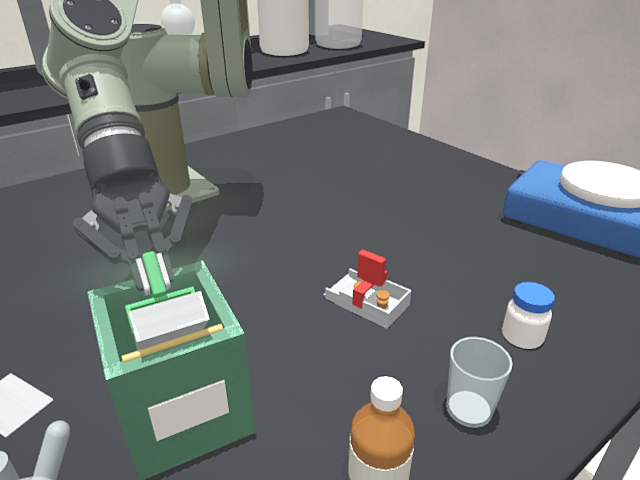

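```bash
python3 - <<'E'
from h import *
np.set_printoptions(precision=2,suppress=True)
for th,v in ((52,40),(46,60),(51,60)):
    try: print(th,ctrl.move_l(*pour(th),vel=v,threshold=25))
    except ctrl.MotionError as e: print(e)
ctrl.hold(.8)
s=sensors.read_state();print(s['t'],s['force'],s['wrist_torque'],s['grip_width'])
for th,v in ((38,60),(24,60),(12,60),(0,60)):
    print(th,ctrl.move_l(*pour(th),vel=v,threshold=25))
P,R=tool(box2w([30,0,330]),BYAW,0);ctrl.move_l(P,R,vel=120)
P,R=tool([520,0,330],np.radians(-8),0);ctrl.move_l(P,R,vel=160)
ctrl.hold(.2)
s=sensors.read_state();print(s['t'],s['force'],s['wrist_torque'],s['grip_width'])
for n in('wrist','scene','top'):
  im,d=optics.grab_frame(n);cv2.imwrite(f'pics/{n}6.png',im[:,:,::-1])
E
```

```text
52 False
46 False
51 False
17.5667 [-0.84  0.54 -0.77] [0.2  0.69 0.06] 13.48531575483078
38 False
24 False
12 False
0 False
22.7917 [-0.23 -0.46 -1.36] [ 0.   -0.02  0.  ] 13.368152431954767
```

View pics/wrist6.png

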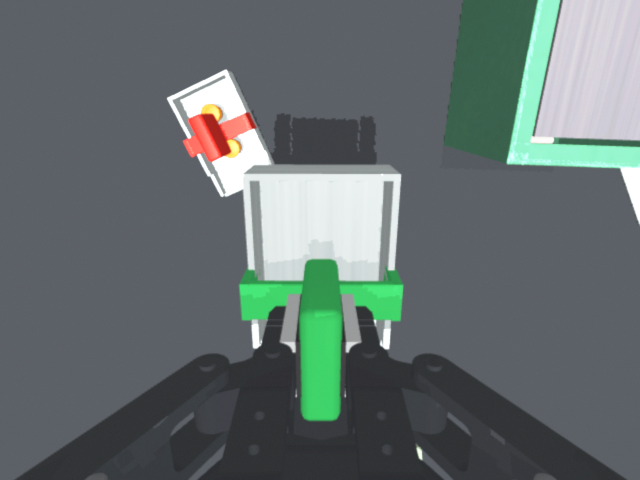

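View pics/scene6.png

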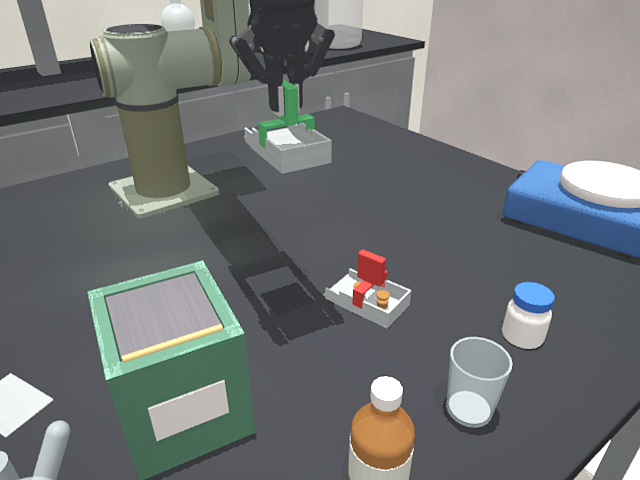

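View pics/top6.png

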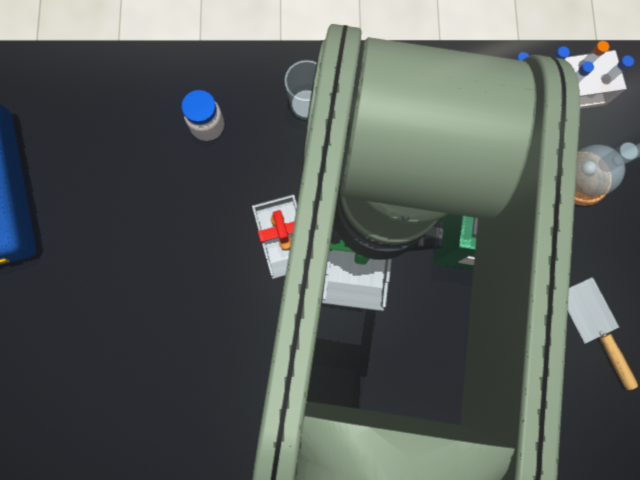

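```bash
python3 - <<'E'
import cv2,numpy as np
a=cv2.imread('pics/wrist6.png')[80:200,480:640];b=cv2.imread('pics/scene6.png')[250:370,80:240]
c=np.vstack([cv2.resize(x,None,fx=2.5*1,fy=2.5,interpolation=2) for x in(a,b)])
e=cv2.imread('pics/scene6.png')[110:180,235:345];e=cv2.resize(e,(400,255));d=np.zeros((600,400,3),np.uint8);d[:255]=e
cv2.imwrite('pics/c6.png',np.hstack([c,d]))
E
```

```text
(no output)
```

View pics/c6.png

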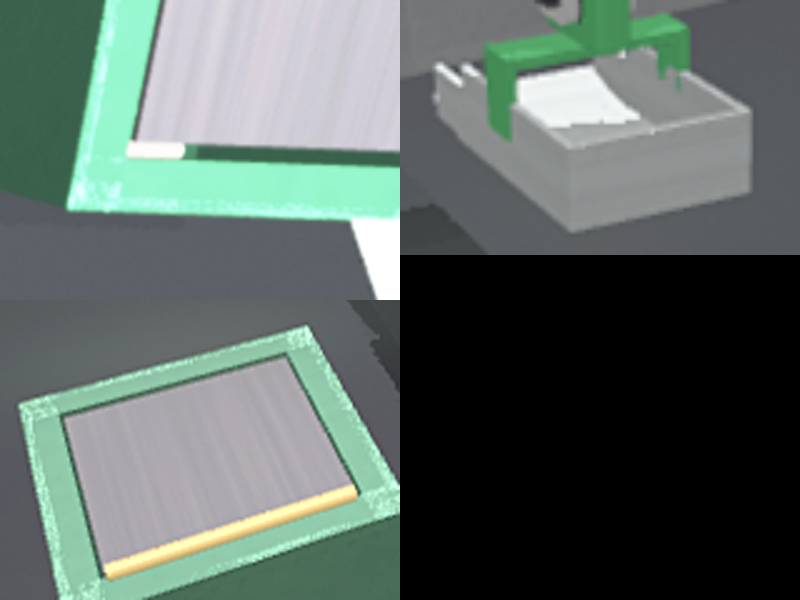

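```bash
python3 - <<'E'
from h import *
np.set_printoptions(precision=1,suppress=True)
P,R=tool([485,-80,330],np.radians(-8),0);ctrl.move_l(P,R,vel=160)
ctrl.hold(.15)
s=sensors.read_state();print(s['t'])
im,d=optics.grab_frame('wrist');cv2.imwrite('pics/w7.png',im[:,:,::-1])
c=optics.camera_params('wrist');T=c['T_tool_cam'];K=c['mtx']
v,u=np.mgrid[:480,:640];p=np.stack([(u-K[0,2])/K[0,0]*d,(v-K[1,2])/K[1,1]*d,d],-1)
P=(p@T[:3,:3].T+T[:3,3])@s['eef_rot'].T+s['eef_pos']
Q=(P-np.append(BOX,0))@Rs(BYAW,0);np.save('pics/q7.npy',Q)
E
```

```text
23.7833
```

View pics/w7.png

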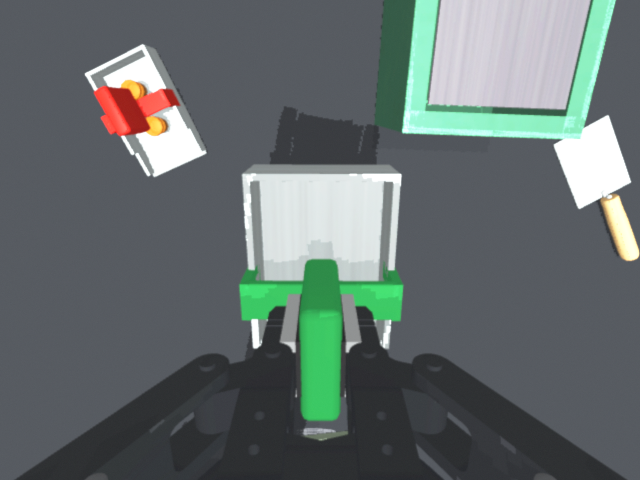

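```bash
python3 - <<'E'
from h import *
np.set_printoptions(precision=1,suppress=True)
Q=np.load('pics/q7.npy');m=(abs(Q[...,0])<48)&(abs(Q[...,1])<45)&(Q[...,2]>80);q=Q[m];q=q[np.argsort(q[:,0])]
print(len(q),[q[i].tolist() for i in range(0,len(q),len(q)//8)])
print('flap slope deg',np.degrees(np.polyfit(q[:,0],q[:,2],1)[0]))
G=[440,0];Y=np.radians(0)
P,R=tool([*G,110],Y,0);ctrl.move_l(P,R,vel=150)
P,R=tool([*G,68],Y,0);print('touch',ctrl.move_l(P,R,vel=30,threshold=4))
s=sensors.read_state();print(s['t'],s['eef_pos'],s['force'])
E
```

```text
12654 [[-47.98355671298372, 26.96048206306078, 160.22665321618467], [-39.1303513851233, 26.540671446514757, 161.357413513609], [-30.537630921985247, -4.995388487784931, 160.64376554777218], [-22.22850603544354, 36.83259804666454, 160.6356787027524], [-14.108104454073679, 25.99459167411283, 160.71172192849772], [-6.192466113798355, -27.77677095553584, 159.38328486654126], [1.4770825493802553, -36.69684458348804, 160.35703198506542], [8.899487258913654, -35.23717655174318, 159.79787861703943], [17.54598380432037, -41.995308834852096, 159.9772293671435]]
flap slope deg 0.053188959365466255
touch True
26.7833 [439.8  -0.1  79.2] [-0.8 -0.1  5.1]
```

Flap is shut; the scoop has touched the bench at the height where it was grasped. Release and check.

```bash
python3 - <<'E'
from h import *
np.set_printoptions(precision=1,suppress=True)
ctrl.gripper_to(45);ctrl.hold(.2)
p=sensors.read_state()['eef_pos']
ctrl.move_l(p+[0,0,120],vel=100)
P,R=tool([400,230,300],0,0);ctrl.move_ptp(P,R)
ctrl.hold(.2);print(sensors.read_state()['t'])
for n in('scene','top'):
  im,d=optics.grab_frame(n);cv2.imwrite(f'pics/{n}8.png',im[:,:,::-1]);np.save(f'pics/{n}8.npy',d)
im=cv2.imread('pics/top8.png');P=cloud('top',np.load('pics/top8.npy'))
g=(cv2.inRange(cv2.cvtColor(im,cv2.COLOR_BGR2HSV),(45,120,40),(85,255,255))>0)&(P[...,2]>86)&(P[...,2]<100)
q=P[g];print(len(q),q.mean(0),q[:,2].std())
E
```

```text
29.95
298 [446.2 -10.5  92.7] 1.956538155386025
```

View pics/top8.png

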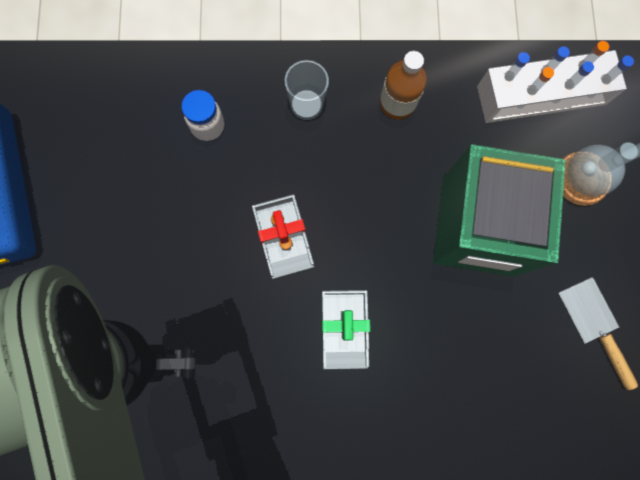

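View pics/scene8.png

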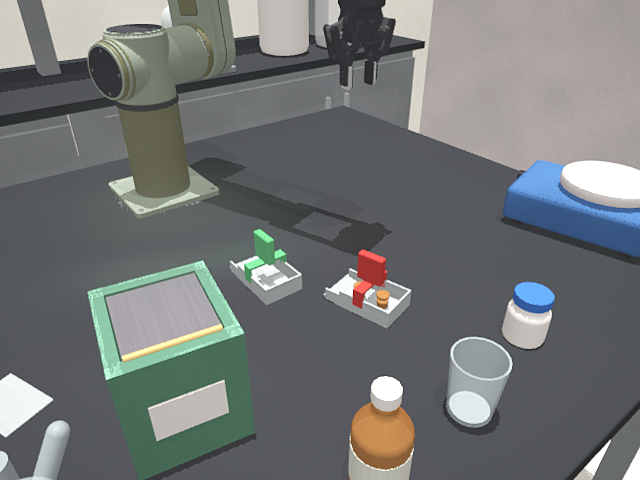

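```bash
python3 -c "
from plant import ctrl
ctrl.finish_job()"
```

```text
the job is handed in; nothing more can be done
```

I tipped the bars into the return box while the scoop held the flap open, then took the scoop out and stood it upright on the bench. I handed the job in at about 30 s of the 67 s allowed.

**How it was poured:** The scoop went in front edge first, turning about the flap hinge up to 52° nose-down. It stayed there about 2 s with a short shake, and the wrist force stayed under the stop limits I set.

**Last checks:**
- **Flap:** shut. The depth reading gives a slope of about 0.05°, level with the box top at 160 mm.
- **Green scoop:** empty and upright, handle top at 92.7 mm against the expected 93 mm.
- **Red scoop:** looks to be where it started in the pictures; I did not re-measure it.
- **Gripper:** well clear of everything.

**Less certain:**
- **Bars in the box:** I saw one white object, taken to be a bar, through the slot beside the flap. I take the other to be in the box too, because neither bar shows in the scoop or on the bench. I could not see inside the box while pouring, so I did not directly confirm both were in while the flap was pressed open.
- **Scoop position:** it measured about 6 mm (x) and 10 mm (y) from where I aimed to set it. I left it, since only its height and uprightness matter.

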